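# Load the drone packs into the charging cradle and tighten its clutch knob

## Robot

A 6-joint arm with a two-finger parallel gripper is mounted at the origin on the work surface. World frame = base frame: x ahead of the robot, y to its left, z up, the work surface at z = 0. Lengths are in mm, angles in rad, forces in N, time in s.
With the tool pointing down it reaches from about 250 to 775 mm from the base axis. Payload 8.9 kg.
Tool frame: the origin (TCP) lies at the very end of the fingers, on their centre line; the grasp point (between the pads) lies ctrl.grasp_offset behind it (ctrl.grasp_offset is the distance from the TCP to the grasp point, in mm); z points along the fingers, y is the line along which they close (so a half turn about z gives the same grasp; the last joint's range is limited). The gripper opens to 85 mm and grips with 20 to 120 N. Pads are 22 mm wide; open, the fingers measure 114 mm over their backs; the gripper's body (76 mm by 85 mm) begins 54 mm behind the grasp point. The pads swing forward as they close: fully open they stand 13 mm farther back than shut.
Start: joints at [-1.284, 0.291, -0.153, 1.127, 0, 1.431], TCP at [216.852, -478.12, 231.305] pointing down, gripper open.
Joint ranges: [-2.52, 2.52], [-0.91, 1.74], [-1.3, 1.37], [-1.96, 2.02], [-1.52, 1.47], [-3.14, 3.14]. Speed limits (rad/s): [2.22, 2.22, 2.79, 3.14, 3.14, 3.14].

## Interface

Orientations are given as [roll, pitch, yaw] about the fixed x, y, z axes, in that order (R = Rz(yaw) Ry(pitch) Rx(roll)).
In Python, from bench import ctrl gives the robot as it stands. The module is installed in compiled form; this text tells all that it offers.
- The arm moves only by the tool apply_moves, never from a script. Its argument "increments" is a list that holds one entry, the list of rows, each a list of 7 numbers: the turn, a rotation vector about the tool's x, y, z in degrees, then the shift along the tool's x, y, z in mm, then the closure, from 0 (fully open) to 1 (shut). A call has 1 to 12 rows; each row shifts and turns the commanded pose from where the row before left it, along the tool's axes as they then stand; what a row does not reach is not made up. A row lasts 1/10 s, in which the tool goes at most 50 mm and 8.59 degrees, less where a joint would pass 70% of its speed; a pose out of reach is approached as far as the arm can. A call with a gripper value outside its range is refused whole. The fingers move at their own pace and stop on an object; "force" is the grip in N (left out, the last holds). Time passes only in rows, so rows that do not move let the fingers close. It gives the time, the measured TCP pose, the force, the opening and the grip force at its end, in the units of the state.
- ctrl.sense(): the state, without advancing time (a new reading comes with each control period).
- ctrl.capture(name): name is "scene" or "top"; returns the picture (480x640x3 uint8, red, green, blue); there is no depth.
- ctrl.calibration(name): a dict with "camera_matrix" (3x3 intrinsics, pixels), "R" (3x3) and "t" (3): a world point X has camera coordinates R X + t. Camera axes: x right, y down, z forward; pixel columns grow to the right and rows downward; lengths in mm; the calibration is good to about 2 mm. A picture is of the moment at which its call begins. calibration takes no time and is no camera call.
- ctrl.finish_job(): hands the job in; it is judged then, once.
Trained networks look in the newest picture that a camera, given by its name, has taken for a name from the list of things; names that differ only in an ending like _2 or _b are one class to them, and where a whole thing is asked for, a point or a joint stands for the part that bears it (a point fixed in the world has none). Each returns a list of dicts, best first, with "score" (0 to 1); they miss things now and then, are a little off and sometimes report something else, mostly with a low value. They report only what shows in the picture. A call takes as long as a camera call. They do not tell look-alikes from the thing itself.
- ctrl.recognise(query, camera): "centre" ([column, row] in pixels, amid what is visible of it).
- ctrl.regions_of(query, camera): "mask" (480x640 bool, what is visible of it) and "centre" ([column, row] in pixels, amid what is visible of it).
The state is a dict: "time_s": time; "joints": joint angles; "qd": joint speeds; "joint_efforts": joint torques, N m; "position": TCP position; "tcp_rot": TCP orientation; "contact_force": force on the tool from outside, world axes, zero at the start; "torque": the same for the moment, N m; "gripper_width": finger opening in mm; "gripper_force": force on a finger pad.
Only numpy, scipy, OpenCV 4.12 (cv2) and the standard library are available. Lean on these libraries where they do the work, as an engineer would, in place of code of your own. Each camera call takes 0.05 s, during which the arm holds its last target. There are 200 camera calls.

## Task

Load both flight battery packs into the two sloping bays of the charging cradle, one in each, flat on the deck with the yellow connector noses pointing downhill and fully home in their sockets. Then turn the red wing knob clockwise until the clamp bar has closed behind the packs and the knob's slip clutch has clearly clicked over. Let go, and leave the bottle, phone, power bank and radio controller where they are.

Things in the scene. Friction and masses are not known exactly. Their poses are not given: they have to be found in the camera images.
- deck: the cradle's sloping dark steel top, 220 wide, 210 long, tilted 30 degrees, rising away from the robot; fixed, but place and yaw vary. Origin: on its surface (68 above the table) midway between the bays. x uphill along the deck, y left across it (level), z square out of it. Surface from x = -80 to 130. Bays run along x, centred at y = +55 and -55; clamp bar and red knob lie uphill of them.
- bay_left (a point): block centre of a pack that is home in the left bay: deck x = 0, y = 55, 19 above the surface. Axes as the deck. Its block then spans deck x = -46 to 46. Four grey guides 14 high flank the bay, 50 clear between them (each 6 thick, at deck x = -43 to -29 and 28 to 42); the middle is free for fingers. A pack may stick on the slope and then needs pushing home.
- bay_right (a point): the same for the right bay, deck y = -55.
- socket_left (a point): where the nose tip of a pack home in the left bay lies: deck x = -64, y = 55, 19 above the surface. Two black stop blocks, 30 high, deck x = -68 to -46, leave a 30 wide gap for the nose (54 over their outer ends), open above, ended by a 30 high wall at x = -68; the block's shoulders stop against their uphill faces at x = -46.
- socket_right (a point): the same for the right bay, deck y = -55.
- clamp_face (a point): middle of the downhill face of the aluminium clamp bar, 11 above the deck: the bar is 170 long across the deck, 12 thick, 22 high and slides along deck x, driven by the screw. Face at deck x = 61.5 with screw 0, at 47.5 (closed, 1.5 behind a home pack) with screw 1. While closing it also pushes a pack home.
- pack_a_center (a point): battery pack lying flat on the table, either end pointing anywhere: black/blue block 92 long x 44 wide x 38 high, about 220 g; on one end a smaller yellow connector nose 18 long x 22 wide x 20 high at mid-height, and a yellow band near that end. Point: the block's centre, 19 above its underside. Own -x points to the nose, y across the width, z up.
- pack_b_center (a point): second, identical battery pack lying flat on the table, either end pointing anywhere: black/blue block 92 long x 44 wide x 38 high, about 220 g; on one end a smaller yellow connector nose 18 long x 22 wide x 20 high at mid-height, and a yellow band near that end. Point: the block's centre, 19 above its underside. Own -x points to the nose, y across the width, z up.
- pack_a_nose (a point): centre of the tip face of that pack's yellow nose, 64 from the block's centre along the pack's own -x.
- pack_b_nose (a point): the same for the second pack.
- knob_grip (a point): middle of the red knob's wing, on the knob's axis (parallel to deck z), 46 above the deck at deck x = 95, y = 0. The wing is a bar 62 long, 14 thick, 28 to 58 above the deck, on a 50 diameter base (16 to 28) over a 72 diameter disc (0 to 10). Pinch it across the 14. Seen from above the wing lies 0.7 - screw - clutch rad counter-clockwise of deck x.
- screw (a joint): clamp screw under the knob, rad, 0 to 1.0, grows as the knob is turned clockwise (looking down on the deck); starts between 0 and 0.4. It turns with the knob almost freely (0.03 N m) and drives the clamp bar 14 mm downhill per rad; at 1.0 the bar is closed and the screw stops.
- clutch (a joint): slip of the knob over the screw, rad, 0 at the start: stays 0 while the screw turns, and grows only when the screw is stopped and the knob is turned on clockwise against the clutch's 0.25 N m. It clicks at 0.15 rad of slip; more does no harm. Turned back, the knob takes the screw with it.
- bottle: closed green drink bottle, 64 diameter, 190 high, standing; origin: centre of its underside. Leave alone.
- phone_center (a point): centre of a black phone, 150 (own x) x 74 x 10, lying flat. Leave alone.
- power_bank_center (a point): centre of a grey power bank, 70 (own x) x 140 (own y) x 24 high. Leave alone.
- radio_center (a point): centre of the case of a black radio controller, case 90 (own x) x 160 (own y) x 35 high; two short sticks reach 58 above the table, an aerial reaches 65 on own +x. Leave alone.
Not all that is in view belongs to the job. Leave any white look-alike of the part that bears pack_b_center alone.

How it is judged:
By the outcome, as a careful person would: the job done as asked, in the order asked, and still so for the second after the job is handed in, with the robot touching nothing.
It also fails if it takes over 70 s, if anything falls off the work surface, if the arm or the gripper's body presses on something with over 40 N, if the wrist force passes 120 N, or if a joint passes its speed limit or range.

## Working session

There is one attempt and no reset: what is moved stays moved. The work goes in short steps, Python scripts to look and compute and a tool call to move; the robot and the scene stay as the last step left them, time stands still between calls to the robot, and variables do not carry over. Pictures are saved under pics/ and viewed, at most 10 in all, crops included, and the job is handed in when it is done.

Besides the shell and the picture viewer there is one more tool, called after ">>>" as name(argument=value, ...) on one line, values as JSON. apply_moves: Moves the arm, as the interface text tells. Its arguments: {"type":"object","properties":{"increments":{"type":"array","items":{"type":"array","items":{"type":"array","items":{"type":"number"}}}},"force":{"type":"number"}},"required":["increments"]}

```bash
mkdir -p pics; python3 - <<'E'
from bench import ctrl
import cv2, numpy as np
print(ctrl.sense(), ctrl.grasp_offset)
for c in ("scene","top"):
    im=ctrl.capture(c); cv2.imwrite(f"pics/{c}0.png",im[:,:,::-1])
    k=ctrl.calibration(c); print(c,np.round(k["camera_matrix"],1).tolist(),np.round(k["R"],3).tolist(),np.round(k["t"],1).tolist())
    for q in ("pack_a_center","pack_a_nose","knob_grip","clamp_face","deck","bay_left","socket_left"):
        try: print(q,[(np.round(d["centre"],1).tolist(),round(d["score"],2)) for d in ctrl.recognise(q,c)])
        except Exception as e: print(q,e)
E
```

```text
{'time_s': 0.0, 'joints': array([-1.28429680e+00,  2.91254179e-01, -1.54096925e-01,  1.12670333e+00,
       -1.16770835e-05,  1.43149982e+00]), 'qd': array([-0.00137158, -0.00079523, -0.000225  ,  0.00024878,  0.00059596,
        0.00015001]), 'joint_efforts': array([ 4.26072493e-04, -5.37146795e+01,  3.31368792e+01,  1.58495695e-02,
       -4.60915078e-05,  2.88681761e-06]), 'position': array([ 216.73000942, -477.71225429,  230.75683703]), 'tcp_rot': array([-3.14034511e+00, -1.63119885e-04,  4.25795939e-01]), 'contact_force': array([ 1.0827373 , -0.95087184, -0.7542863 ]), 'torque': array([ 0.00911524, -0.03410846, -0.02056885]), 'gripper_force': 0.0, 'gripper_width': 85.36499992440075} 18.700000000000003
scene [[517.8, 0.0, 329.4], [0.0, 517.8, 237.3], [0.0, 0.0, 1.0]] [[-0.286, 0.958, -0.006], [0.786, 0.231, -0.574], [-0.548, -0.169, -0.819]] [246.3, -318.4, 1435.1]
pack_a_center [([359.7, 247.7], 0.61)]
pack_a_nose [([362.9, 245.3], 0.85), ([516.7, 305.8], 0.4)]
knob_grip [([514.6, 307.1], 0.79)]
clamp_face [([493.0, 305.9], 0.66)]
deck [([502.1, 304.2], 0.85), ([298.2, 277.3], 0.26)]
bay_left [([501.6, 306.8], 0.95), ([365.0, 246.8], 0.33)]
socket_left [([503.5, 304.4], 0.92), ([513.4, 307.8], 0.68), ([171.8, 243.4], 0.16)]
top [[515.0, 0.0, 326.9], [0.0, 515.0, 247.9], [0.0, 0.0, 1.0]] [[0.008, -1.0, 0.027], [-0.995, -0.011, -0.102], [0.102, -0.026, -0.994]] [-100.2, 557.8, 1037.9]
pack_a_center [([295.4, 296.0], 0.81), ([144.1, 245.6], 0.45), ([495.0, 246.9], 0.22)]
pack_a_nose [([293.2, 297.8], 0.93)]
knob_grip [([126.9, 223.9], 0.98), ([141.5, 245.3], 0.22)]
clamp_face [([139.4, 235.2], 0.63)]
deck [([141.9, 242.8], 0.7)]
bay_left [([143.5, 246.3], 0.88)]
socket_left [([142.9, 248.5], 0.56), ([348.1, 222.0], 0.46)]
```

View pics/scene0.png

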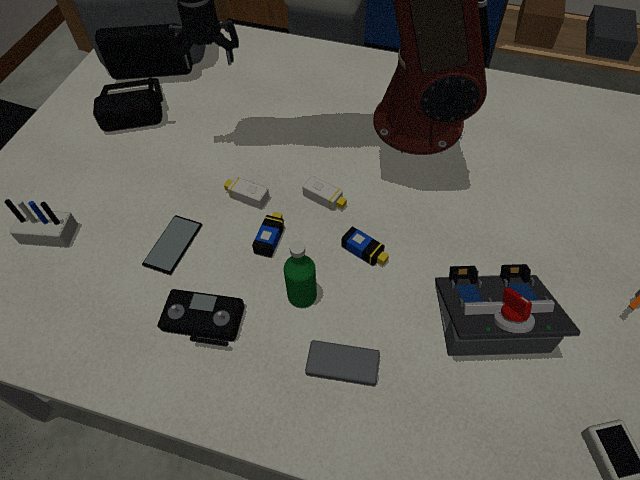

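View pics/top0.png

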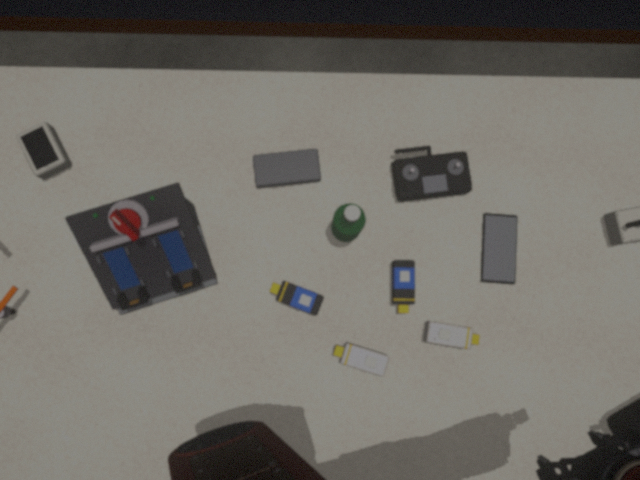

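The scene view shows the two blue packs at about (268,235) and (363,246), and the cradle at (505,310). In the top view the packs are at (301,298), nose (275,289), and (403,282), nose (403,310). The cradle is at (140,245). The white look-alikes at (363,358) and (450,335) in the top view stay put.

```bash
python3 - <<'E'
import cv2, numpy as np
t=cv2.imread("pics/top0.png"); s=cv2.imread("pics/scene0.png")
a=cv2.resize(t[175:325,55:230],None,fx=4.5,fy=4,interpolation=3)
def crop(im,x0,y0,w,h,f):
    c=cv2.resize(im[y0:y0+h,x0:x0+w],None,fx=f,fy=f,interpolation=cv2.INTER_CUBIC)
    for x in range((x0+19)//20*20,x0+w,20): cv2.putText(c,str(x),((x-x0)*f,9),0,.35,(0,255,255),1); cv2.line(c,((x-x0)*f,10),((x-x0)*f,16),(0,255,255),1)
    for y in range((y0+19)//20*20,y0+h,20): cv2.putText(c,str(y),(0,(y-y0)*f),0,.35,(0,255,255),1); cv2.line(c,(0,(y-y0)*f),(8,(y-y0)*f),(0,255,255),1)
    return np.clip(c.astype(int)*1.5,0,255).astype(np.uint8)
cv2.imwrite("pics/c1.png",crop(t,58,175,165,145,4)); cv2.imwrite("pics/c2.png",crop(s,428,255,160,105,5))
E
```

```text
(no output)
```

View pics/c1.png

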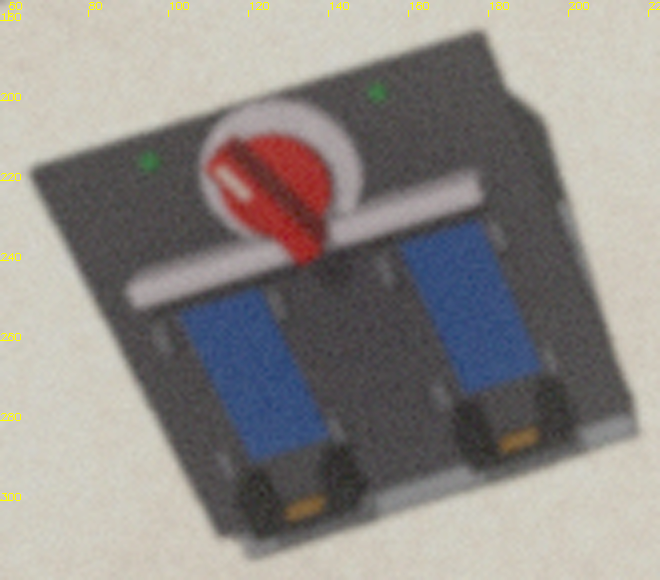

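View pics/c2.png

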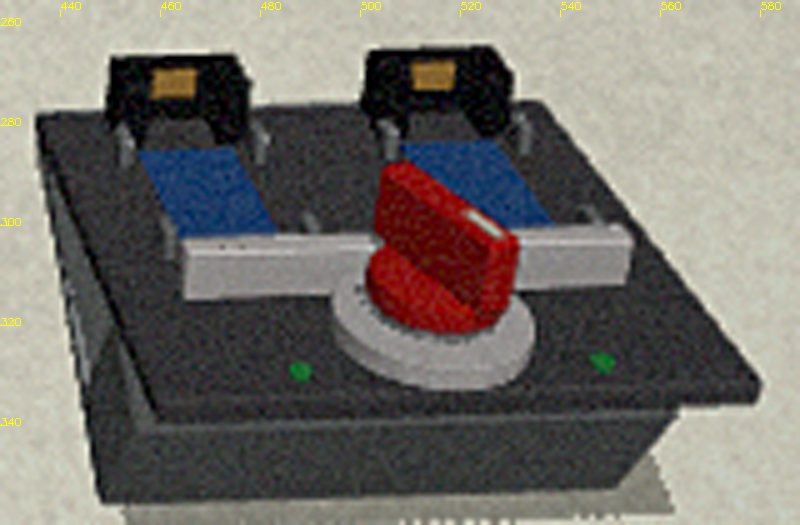

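The crops show the deck corners. Top view: uphill (66,218) and (179,183), downhill (113.5,309) and (217,276). Scene view: uphill (580,332) and (459,337), downhill (435.5,278) and (536.5,275). Next I'll fit the poses.

```bash
cat > h.py <<'E'
from bench import ctrl
import cv2, numpy as np
from scipy.spatial.transform import Rotation as Ro
from scipy.optimize import least_squares, minimize
def proj(c,X):
    k=ctrl.calibration(c); X=np.atleast_2d(X)@np.array(k["R"]).T+k["t"]; p=X@np.array(k["camera_matrix"]).T
    return p[:,:2]/p[:,2:]
def deckT(x,y,yaw):
    R=(Ro.from_euler('z',yaw)*Ro.from_euler('y',-np.pi/6)).as_matrix(); return R,np.array([x,y,68.])
def box(x0,x1,y0,y1,z0,z1): return np.array([[a,b,c] for a in(x0,x1) for b in(y0,y1) for c in(z0,z1)],float)
PACK=[box(-46,46,-22,22,-19,19),box(-64,-46,-11,11,-10,10)]
def sil(c,R,t,s=4):
    m=np.zeros((480*s,640*s),np.uint8)
    for b in PACK:
        h=cv2.convexHull(((proj(c,b@R.T+t)+.5)*s).astype(np.float32)); cv2.fillConvexPoly(m,h.astype(np.int32),1)
    return cv2.resize(m.astype(np.float32),(640,480),interpolation=cv2.INTER_AREA)
def fitpack(masks,p0):
    def cost(p):
        R=Ro.from_euler('z',p[2]/50).as_matrix(); t=np.array([p[0],p[1],19.]);e=0
        for c,m in masks.items():
            s=sil(c,R,t); e+=1-np.minimum(s,m).sum()/np.maximum(s,m).sum()
        return e
    p=np.array([p0[0],p0[1],p0[2]*50])
    r=minimize(cost,p,method='Nelder-Mead',options=dict(initial_simplex=np.vstack([p]+[p+15*np.eye(3)[i] for i in range(3)]),maxiter=120,xatol=.2,fatol=1e-4))
    return r.x[:2].tolist(),r.x[2]/50,r.fun
def ray(c,u,z):
    k=ctrl.calibration(c); R=np.array(k["R"]); o=-R.T@k["t"]; d=R.T@np.linalg.inv(k["camera_matrix"])@[u[0],u[1],1]
    return o+d*(z-o[2])/d[2]
E
cat > a.py <<'E'
from h import *
P=np.array([[130,110,0],[130,-110,0],[-80,110,0],[-80,-110,0.]])
top=np.array([[66,218],[179,183],[113.5,308.8],[216.8,276]]); sc=np.array([[580,332],[459,337],[536.6,275],[435.4,278.2]])
# order sc: UL, UR, DL, DR
def f(p):
    R,t=deckT(*p[:2],p[2]); X=P@R.T+t
    return np.concatenate([(proj("top",X)-top).ravel(),(proj("scene",X)-sc).ravel()])
r=least_squares(f,[500,330,.3],loss='soft_l1',x_scale=[10,10,.1]); print("deck",r.x,np.round(r.fun,1).tolist())
R,t=deckT(*r.x)
for c in("top","scene"):
    print(c,"knob top ends s=0",np.round(proj(c,np.array([[95+31*np.cos(a),31*np.sin(a),58] for a in(.7,.7+np.pi,.5,.3)])@R.T+t),1).tolist())
    for s in (0,.2,.4):
        x=61.5-14*s; print(s,np.round(proj(c,np.array([[x,85,22],[x,-85,22],[x+12,85,22],[x+12,-85,22]])@R.T+t),1).tolist())
for n,tn,cn,sn in (("A",(275,289),(301,298),(363,246)),("B",(403,310),(403,282),(268,235))):
    a=ray("top",cn,35);b=ray("top",tn,19); d=a-b; masks={}
    for c,u in(("top",cn),("scene",sn)):
        ctrl.capture(c)
        rr=ctrl.regions_of("pack_a_center",c)
        rr=[q for q in rr if np.hypot(*(np.array(q["centre"])-u))<15]
        print(n,c,[(np.round(q["centre"],1).tolist(),q["mask"].sum(),round(q["score"],2)) for q in rr])
        if rr: masks[c]=rr[0]["mask"].astype(np.float32)
    print(n,a,np.arctan2(d[1],d[0]), fitpack(masks,(a[0],a[1],np.arctan2(d[1],d[0]))) if masks else 0)
E
python3 a.py
```

```text
deck [5.29495007e+02 2.55623663e+02 3.20281582e-01] [-1.2, -1.7, 0.4, -1.7, -0.5, 0.4, 0.7, 0.0, 1.2, -0.2, 0.1, -1.5, -0.4, -0.2, -0.6, -0.5]
top knob top ends s=0 [[108.2, 217.6], [140.9, 234.4], [110.2, 215.0], [112.7, 212.8]]
0 [[91.5, 248.9], [179.1, 221.8], [88.7, 243.3], [176.8, 216.1]]
0.2 [[92.2, 250.2], [179.7, 223.1], [89.4, 244.6], [177.3, 217.4]]
0.4 [[92.9, 251.5], [180.2, 224.4], [90.0, 246.0], [177.9, 218.8]]
scene knob top ends s=0 [[533.6, 302.4], [502.4, 289.3], [531.5, 303.5], [528.8, 304.4]]
0 [[553.5, 301.4], [464.2, 304.0], [556.2, 304.8], [465.8, 307.5]]
0.2 [[552.9, 300.6], [463.8, 303.2], [555.5, 304.0], [465.5, 306.7]]
0.4 [[552.3, 299.8], [463.4, 302.5], [554.9, 303.2], [465.1, 305.9]]
A top [([296.4, 296.3], np.int64(1063), 0.89)]
A scene [([360.8, 244.5], np.int64(1111), 0.67)]
A [454.82067145 -42.6655352   35.        ] -1.8933536261336843 ([456.0218057814619, -39.40959420561573], np.float64(-1.937015281724922), np.float64(0.13997966051101685))
B top []
B scene []
B [ 489.33247216 -251.91031466   35.        ] 0.04168515959791509 0
```

```bash
cat > b.py <<'E'
from h import *
ims={c:cv2.imread(f"pics/{c}0.png") for c in("top","scene")}
def mask(c,u,r=32):
    hsv=cv2.cvtColor(ims[c],cv2.COLOR_BGR2HSV); x,y=u
    m=((hsv[...,1]>95)|(hsv[...,2]<75)).astype(np.uint8); w=np.zeros_like(m); w[y-r:y+r,x-r:x+r]=1
    n,l,st,ce=cv2.connectedComponentsWithStats(cv2.morphologyEx(m*w,cv2.MORPH_CLOSE,np.ones((3,3)))); 
    i=1+np.argmax(st[1:,4]); f=(l==i).astype(np.uint8)
    cs,_=cv2.findContours(f,0,2); cv2.drawContours(f,cs,-1,1,-1); return f.astype(np.float32),st[i]
for n,t,s,p0 in(("A",(298,296),(363,246),(456,-40,-1.93)),("B",(403,287),(268,235),(489,-252,.04))):
    ms={}
    for c,u in(("top",t),("scene",s)): ms[c],st=mask(c,u); print(n,c,st)
    r=fitpack(ms,p0); print(n,r,"top only",fitpack({"top":ms["top"]},p0))
    for c in ms:
        sl=(sil(c,Ro.from_euler('z',r[1]).as_matrix(),np.array([*r[0],19.]))>.5).astype(np.uint8); cs,_=cv2.findContours(sl,0,1); ims[c+n]=0
        cv2.drawContours(ims[c],cs,-1,(0,255,255),1)
D=np.array([529.5,255.6,.3203]); R,tt=deckT(*D)
F=4
out=[]
for c,(x0,y0,w,h) in(("top",(58,175,165,145)),("scene",(428,255,160,105))):
    im=cv2.imread(f"pics/{c}0.png")[y0:y0+h,x0:x0+w]; im=np.clip(cv2.resize(im,None,fx=F,fy=F,interpolation=2)*1.5,0,255).astype(np.uint8)
    def pl(X,col,cl=True):
        p=(proj(c,np.array(X,float)@R.T+tt)-[x0,y0]+.5)*F; cv2.polylines(im,[p.round().astype(np.int32)],cl,col,1)
    pl([[130,110,0],[130,-110,0],[-80,-110,0],[-80,110,0]],(0,255,255))
    for b in(55,-55):
        pl([[-68,b-27,30],[-68,b+27,30],[-46,b+27,30],[-46,b+15,30],[-64,b+15,30],[-64,b-15,30],[-46,b-15,30],[-46,b-27,30]],(255,0,255))
        for g in(-43,28):
            for s in(-1,1): pl([[g,b+s*25,14],[g+14,b+s*25,14],[g+14,b+s*31,14],[g,b+s*31,14]],(0,255,0))
    for s,col in((0.,(255,255,0)),(.4,(0,128,255))):
        x=61.5-14*s; pl([[x,85,22],[x,-85,22],[x+12,-85,22],[x+12,85,22]],col)
        a=.7-s; e=np.array([np.cos(a),np.sin(a),0]);q=np.array([-e[1],e[0],0]);k=np.array([95,0,58]); pl([k+31*e+7*q,k+31*e-7*q,k-31*e-7*q,k-31*e+7*q],col)
    pl([[95+36*np.cos(v),36*np.sin(v),10] for v in np.linspace(0,6.28,40)],(255,255,255))
    out.append(im)
pk=[cv2.resize(ims["top"][265:325,260:430],None,fx=4,fy=4),cv2.resize(ims["scene"][205:275,240:400],None,fx=4,fy=4)]
def stack(l): W=max(i.shape[1] for i in l); return np.vstack([cv2.copyMakeBorder(i,0,0,0,W-i.shape[1],0) for i in l])
cv2.imwrite("pics/d1.png",cv2.resize(np.hstack([stack([out[0]])[:580],cv2.copyMakeBorder(out[1],0,160,0,0,0)]),(1,1)) if 0 else out[0]); cv2.imwrite("pics/d2.png",out[1]); cv2.imwrite("pics/d3.png",stack(pk)[:600])
E
python3 b.py
```

```text
A top [270 282  53  33 808]
A scene [341 226  48  40 992]
A ([455.34278854628803, -41.19379048188292], np.float64(-1.921031945490336), np.float64(0.23155301809310913)) top only ([455.22560435895605, -38.94948572501646], np.float64(-1.930558118296858), np.float64(0.12769627571105957))
B top [392 261  22  52 897]
B scene [252 212  33  46 871]
B ([489.8624868760533, -255.79100047425248], np.float64(-0.006045488287121776), np.float64(0.23134946823120117)) top only ([489.21412986267256, -254.3208777232316], np.float64(-0.024725595951031874), np.float64(0.1360366940498352))
```

View pics/d1.png

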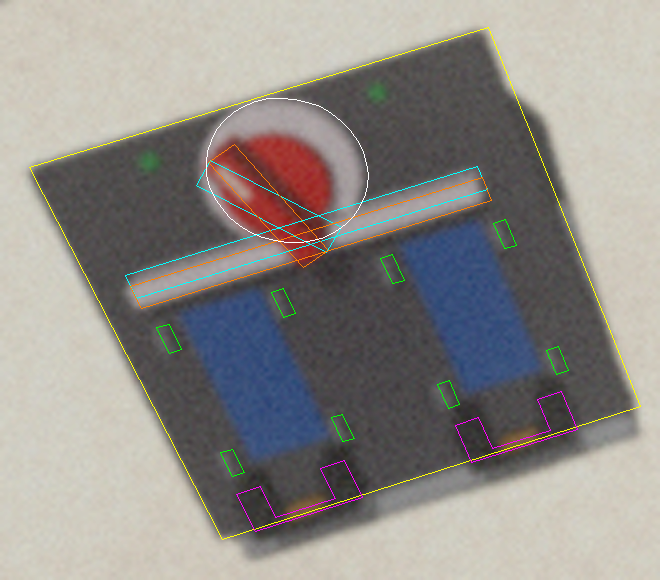

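View pics/d2.png

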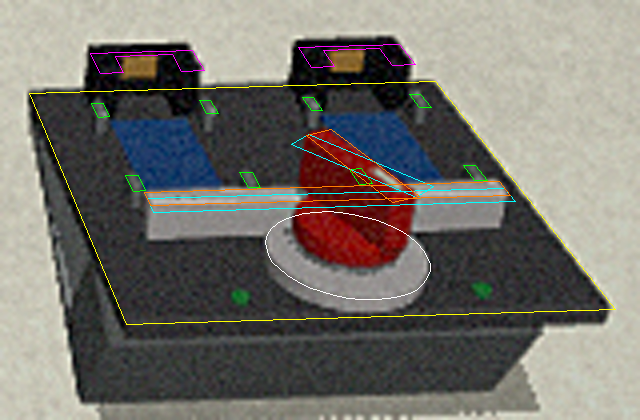

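The model overlay fits. The screw reads about 0.38, and the top view sits about 2 mm to +y of the scene view, so I'll split the difference. Next is a small planner, then pack A.

```bash
cat > p.py <<'E'
from h import *
D=(529.5,256.8,.3203); RD,TD=deckT(*D)
FL=np.diag([-1,1,-1.])   # tool x downhill, z into deck
def down(yaw): return Ro.from_euler('xyz',[np.pi,0,yaw]).as_matrix()
def deckpose(x,y,z,ang=0): return RD@np.array([x,y,z])+TD, RD@Ro.from_euler('z',ang).as_matrix()@FL
def plan(p,R):
    s=ctrl.sense(); C=Ro.from_euler('xyz',s["tcp_rot"]).as_matrix(); P=s["position"]
    rv=np.degrees(Ro.from_matrix(C.T@R).as_rotvec())
    print("t",s["time_s"],"pos",P.round(1),"turn",rv.round(1),"shift before turn",(C.T@(p-P)).round(1),"after turn",(R.T@(p-P)).round(1),"F",s["contact_force"].round(1),"w",round(s["gripper_width"],1),"j",s["joints"].round(2))
E
python3 -c "
from p import *
plan(np.array([455.3,-40,150]),down(1.2155))"
```

```text
t 1.2 pos [ 216.9 -478.1  231.3] turn [ -0.    0.  -45.2] shift before turn [ 398.1 -300.5   81.3] after turn [493.7  71.1  81.3] F [ 0.7 -0.7  0.4] w 85.4 j [-1.28  0.29 -0.15  1.13 -0.    1.43]
```

>>> apply_moves(increments=[[[0, 0, -7.53, 0, 0, 0, 0], [0, 0, -7.53, 0, 0, 0, 0], [0, 0, -7.53, 0, 0, 0, 0], [0, 0, -7.53, 0, 0, 0, 0], [0, 0, -7.53, 0, 0, 0, 0], [0, 0, -7.53, 0, 0, 0, 0], [0, 0, 0, 41, 6, 7, 0], [0, 0, 0, 41, 6, 7, 0], [0, 0, 0, 41, 6, 7, 0], [0, 0, 0, 41, 6, 7, 0], [0, 0, 0, 41, 6, 7, 0], [0, 0, 0, 41, 6, 7, 0]]])

```text
time_s: 2.4
position: [337.0, -258.7, 189.2]
tcp_rot: [3.141, 0.0, 1.214]
contact_force: [0.4, -0.7, 0.5]
gripper_width: 85.6
gripper_force: 0.0
```

>>> apply_moves(increments=[[[0, 0, 0, 41, 6, 7, 0], [0, 0, 0, 41, 6, 7, 0], [0, 0, 0, 41, 6, 7, 0], [0, 0, 0, 41, 6, 7, 0], [0, 0, 0, 41, 6, 7, 0], [0, 0, 0, 41, 6, 0, 0], [0, 0, 0, 0, 0, 0, 0], [0, 0, 0, 0, 0, 0, 0]]])

```text
time_s: 3.2
position: [456.1, -41.4, 154.2]
tcp_rot: [-3.141, 0.0, 1.217]
contact_force: [-0.3, -0.4, -0.3]
gripper_width: 85.8
gripper_force: 0.0
```

```bash
python3 -c "
from p import *
plan(np.array([455.3,-40,8]),down(1.2155))"
```

```text
t 3.2 pos [456.1 -41.4 154.2] turn [-0.   0.   0.1] shift before turn [  1.1  -1.2 146.2] after turn [  1.1  -1.3 146.2] F [-0.3 -0.4 -0.3] w 85.8 j [-0.25  0.23 -0.45  0.89 -0.    1.67]
```

>>> apply_moves(increments=[[[0, 0, 0, 1, -1, 30, 0], [0, 0, 0, 0, 0, 30, 0], [0, 0, 0, 0, 0, 30, 0], [0, 0, 0, 0, 0, 28, 0], [0, 0, 0, 0, 0, 18, 0], [0, 0, 0, 0, 0, 10, 0], [0, 0, 0, 0, 0, 0, 0.6], [0, 0, 0, 0, 0, 0, 0.6], [0, 0, 0, 0, 0, 0, 0.6], [0, 0, 0, 0, 0, 0, 0.6], [0, 0, 0, 0, 0, 0, 0.6], [0, 0, 0, 0, 0, 0, 0.6]]], force=40)

```text
time_s: 4.4
position: [456.2, -41.3, 9.4]
tcp_rot: [3.14, 0.0, 1.214]
contact_force: [-2.1, -1.2, 7.0]
gripper_width: 43.1
gripper_force: 41.7
```

```bash
python3 -c "
from p import *
plan(*deckpose(8,55,8+70))"
```

```text
t 4.4 pos [456.2 -41.3   9.4] turn [ -33.5  -15.9 -125.2] shift before turn [ 327.7  -94.6 -130.4] after turn [-178.8  314.9  -47. ] F [-2.1 -1.2  7. ] w 43.1 j [-0.25  0.43 -0.64  0.5  -0.    1.68]
```

>>> apply_moves(increments=[[[0, 0, 0, 0, 0, -30, 0.7], [0, 0, 0, 0, 0, -45, 0.7], [0, 0, 0, 0, 0, -45, 0.7], [0, 0, 0, 0, 0, -40, 0.7], [0, 0, -8, 0, 0, 0, 0.7], [0, 0, -8, 0, 0, 0, 0.7], [0, 0, -8, 0, 0, 0, 0.7], [0, 0, -8, 0, 0, 0, 0.7], [0, 0, -8, 0, 0, 0, 0.7], [0, 0, -8, 0, 0, 0, 0.7], [0, 0, -8, 0, 0, 0, 0.7], [0, 0, -8, 0, 0, 0, 0.7]]])

```text
time_s: 5.6
position: [455.3, -40.8, 168.7]
tcp_rot: [3.141, 0.0, 2.337]
contact_force: [0.1, 1.1, -2.4]
gripper_width: 43.4
gripper_force: 42.6
```

>>> apply_moves(increments=[[[0, 0, -8, 0, 0, 0, 0.7], [0, 0, -8, 0, 0, 0, 0.7], [0, 0, -8, 0, 0, 0, 0.7], [0, 0, -8, 0, 0, 0, 0.7], [0, 0, -8, 0, 0, 0, 0.7], [0, 0, -8, 0, 0, 0, 0.7], [0, 0, -8, 0, 0, 0, 0.7], [0, 0, -8, 0, 0, 0, 0.7], [0, 0, 0, 0, 0, 0, 0.7]]])

```text
time_s: 6.5
position: [455.3, -40.8, 168.7]
tcp_rot: [-3.141, 0.0, -2.833]
contact_force: [0.3, 0.7, -2.3]
gripper_width: 43.2
gripper_force: 42.6
```

```bash
python3 -c "
from p import *
plan(*deckpose(8,55,8+70))"
```

```text
t 6.5 pos [455.3 -40.8 168.7] turn [ -0.2 -30.   -0.6] shift before turn [-128.5  315.6   29.1] after turn [-99.8 314.1  91.3] F [ 0.3  0.7 -2.3] w 43.2 j [-0.25  0.21 -0.43  0.92 -0.   -0.56]
```

>>> apply_moves(increments=[[[0, 0, 0, -16, 39.5, -3, 0.7], [0, 0, 0, -16, 39.5, -3, 0.7], [0, 0, 0, -16, 39.5, -3, 0.7], [0, 0, 0, -16, 39.5, -3, 0.7], [0, 0, 0, -16, 39.5, -3, 0.7], [0, 0, 0, -16, 39.5, -3, 0.7], [0, 0, 0, -16, 39.5, -3, 0.7], [0, 0, 0, -16, 39.5, -3, 0.7], [0, -7.5, -0.2, 0, 0, 0, 0.7], [0, -7.5, -0.2, 0, 0, 0, 0.7], [0, -7.5, -0.2, 0, 0, 0, 0.7], [0, -7.5, 0, 0, 0, 0, 0.7]]])

```text
time_s: 7.7
position: [481.6, 299.1, 193.1]
tcp_rot: [3.141, 0.529, -2.829]
contact_force: [0.6, 1.4, -3.6]
gripper_width: 43.6
gripper_force: 42.7
```

```bash
python3 -c "
from p import *
plan(*deckpose(8,55,8+45))"
```

```text
t 7.7 pos [481.6 299.1 193.1] turn [-0.2  0.3 -0.4] shift before turn [27.2 -0.2 71.3] after turn [26.8 -0.3 71.4] F [ 0.6  1.4 -3.6] w 43.6 j [ 0.47  0.06 -0.73  0.26 -0.08  0.14]
```

>>> apply_moves(increments=[[[0, 0.3, -0.5, 9, 0, 24, 0.7], [0, 0, 0, 9, 0, 24, 0.7], [0, 0, 0, 9, 0, 24, 0.7], [0, 0, 0, 0, 0, 0, 0.7], [0, 0, 0, 0, 0, 0, 0.7], [0, 0, 0, 0, 0, 0, 0.7]]])

```text
time_s: 8.3
position: [494.5, 303.0, 117.9]
tcp_rot: [-3.135, 0.52, -2.815]
contact_force: [-0.6, 0.2, -2.0]
gripper_width: 43.2
gripper_force: 42.6
```

```bash
cat > v.py <<'E'
from p import *
import sys
b=float(sys.argv[1]); n=sys.argv[2]
s=ctrl.sense(); C=Ro.from_euler('xyz',s["tcp_rot"]).as_matrix()
plan(*deckpose(8,b,8)); print("tcp in deck",(RD.T@(s["position"]-TD)).round(1))
out=[]
for c,(x0,y0,w,h),F in(("top",(55,185,165,140),4),("scene",(428,235,165,110),4)):
    im=ctrl.capture(c)[y0:y0+h,x0:x0+w,::-1]; im=np.clip(cv2.resize(im,None,fx=F,fy=F,interpolation=2)*1.5,0,255).astype(np.uint8)
    def pl(X,col,R=RD,t=TD):
        p=(proj(c,np.array(X,float)@R.T+t)-[x0,y0]+.5)*F; cv2.polylines(im,[p.round().astype(np.int32)],True,col,1)
    for bb in(55,-55):
        for g in(-43,28):
            for q in(-1,1): pl([[g,bb+q*25,14],[g+14,bb+q*25,14],[g+14,bb+q*31,14],[g,bb+q*31,14]],(0,255,0))
    R=C@FL; t=s["position"]+C@np.array([0,0,-11.])  # pack held: centre 11 behind TCP
    for z in(-19,19): pl([[-46,-22,z],[46,-22,z],[46,22,z],[-46,22,z]],(0,255,255),R,t)
    pl([[-64,-11,10],[-46,-11,10],[-46,11,10],[-64,11,10]],(0,255,255),R,t)
    out.append(im)
cv2.imwrite(f"pics/{n}.png",cv2.resize(np.vstack(out),(396,600)) if 0 else np.vstack(out)[:, :][:1000])
a=np.vstack(out); cv2.imwrite(f"pics/{n}.png",cv2.resize(np.hstack([out[0],cv2.copyMakeBorder(out[1],0,out[0].shape[0]-out[1].shape[0],0,0,0)]),(800,339)))
cv2.imwrite(f"pics/{n}_top.png",out[0])
E
python3 v.py 55 v1
```

```text
t 8.3 pos [494.5 303.  117.9] turn [-0.2 -0.2  0.3] shift before turn [ 0.6  0.3 44.5] after turn [ 0.8  0.2 44.5] F [-0.6  0.2 -2. ] w 43.2 j [ 0.47  0.2  -0.8   0.05 -0.08  0.12]
tcp in deck [ 8.8 54.8 52.5]
```

View pics/v1_top.png

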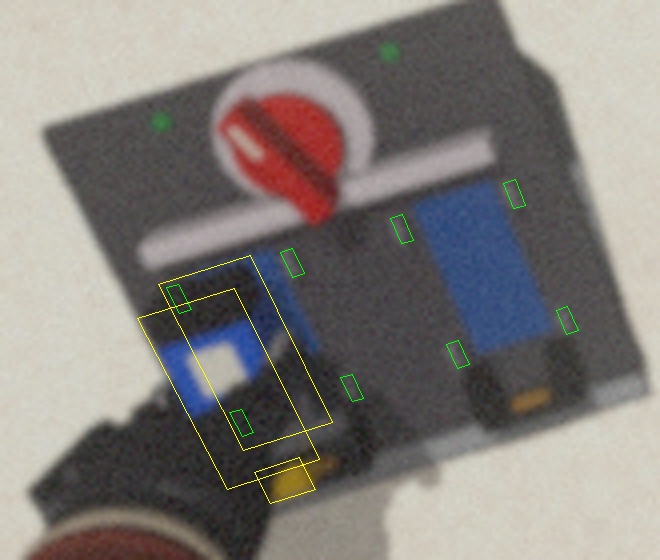

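The held pack lines up with its predicted outline to a few pixels: yellow nose at (295,480), predicted (285,480). I'll measure the sideways offsets of the nose and the bays in both cameras.

```bash
cat > m.py <<'E'
from p import *
s=ctrl.sense(); C=Ro.from_euler('xyz',s["tcp_rot"]).as_matrix(); t=s["position"]+C@np.array([0,0,-11.])
def comp(mask):
    n,l,st,ce=cv2.connectedComponentsWithStats(mask.astype(np.uint8)); return [(ce[i].round(1),int(st[i,4])) for i in range(1,n) if st[i,4]>12]
for c,(x0,y0,x1,y1) in(("top",(55,185,225,325)),("scene",(428,235,600,345))):
    im=ctrl.capture(c); h=cv2.cvtColor(im,cv2.COLOR_RGB2HSV); w=np.zeros((480,640),bool); w[y0:y1,x0:x1]=1
    yel=w&(h[...,0]>12)&(h[...,0]<35)&(h[...,1]>130)&(h[...,2]>50); blue=w&(h[...,0]>100)&(h[...,0]<130)&(h[...,1]>110)&(h[...,2]>50)
    print(c,"yel",comp(yel),"blue",comp(blue))
    print(" pred nose top mid",proj(c,t+C@np.array([55,0,-10.])).round(1)," nose tip",proj(c,t+C@np.array([64,0,0.])).round(1))
    for y in(-57,-55,-53): print(" y",y,[proj(c,RD@np.array([x,y,z])+TD).round(1).tolist()[0] for x,z in((-40,0),(40,0),(-68,19))])
    d=proj(c,RD@np.array([[0,0,0],[0,10,0]]).T.reshape(3,2) if 0 else np.array([RD@[0,-55,0]+TD,RD@[0,-45,0]+TD])); print(" +10 y:",(d[1]-d[0]).round(1))
E
python3 m.py
```

```text
top yel [(array([128.6, 304.2]), 80)] blue [(array([175.2, 251.2]), 753), (array([114.1, 268.6]), 407)]
 pred nose top mid [[125.7 304.5]]  nose tip [[128.6 305.9]]
 y -57 [[184.8, 267.2], [169.7, 232.1], [189.2, 283.1]]
 y -55 [[183.8, 267.5], [168.7, 232.4], [188.3, 283.4]]
 y -53 [[182.9, 267.8], [167.7, 232.7], [187.3, 283.7]]
 +10 y: [-4.9  1.5]
scene yel [(array([462.2, 271.2]), 43)] blue [(array([532.7, 263.4]), 158), (array([469. , 293.1]), 338)]
 pred nose top mid [[521.5 252.2]]  nose tip [[519.3 254.5]]
 y -57 [[464.6, 286.6], [475.2, 307.4], [462.0, 272.1]]
 y -55 [[465.6, 286.5], [476.3, 307.4], [462.9, 272.1]]
 y -53 [[466.5, 286.5], [477.3, 307.4], [463.9, 272.1]]
 +10 y: [ 4.9 -0.1]
```

```bash
cat > m2.py <<'E'
from p import *
s=ctrl.sense(); C=Ro.from_euler('xyz',s["tcp_rot"]).as_matrix(); t=s["position"]+C@np.array([0,0,-11.]); R=C@FL
def hull(c,b,s=4):
    m=np.zeros((1920,2560),np.uint8); cv2.fillConvexPoly(m,cv2.convexHull(((proj(c,b@R.T+t)+.5)*s).astype(np.float32)).astype(np.int32),1); return m
im=ctrl.capture("top"); h=cv2.cvtColor(im,cv2.COLOR_RGB2HSV).astype(int)
for dz in(0,):
    n=hull("top",PACK[1]); b=hull("top",PACK[0]); v=n&(1-b)
    for nm,q in(("hull",n),("minus block",v)): print(nm,(np.argwhere(q).mean(0)[::-1]/4-.5).round(2),q.sum()/16)
w=np.zeros((480,640),bool); w[285:325,105:150]=1
for S in(90,110,130):
    for V in(40,60):
        q=w&(h[...,0]>12)&(h[...,0]<35)&(h[...,1]>S)&(h[...,2]>V); print(S,V,np.argwhere(q).mean(0)[::-1].round(1),q.sum())
y,x=296,118
print(h[296:314,112:146:2,1])
k=ctrl.calibration("top"); print(-np.array(k["R"]).T@k["t"])
# free bar ends & guides check: centroid of bright disc/knob red in both
for c in("top","scene"):
    hh=cv2.cvtColor(ctrl.capture(c),cv2.COLOR_RGB2HSV).astype(int); r=((hh[...,0]<8)|(hh[...,0]>172))&(hh[...,1]>140)&(hh[...,2]>60); r[:, :60]=0
    w=np.zeros_like(r); w[(slice(185,250) if c=="top" else slice(280,330)),(slice(90,150) if c=="top" else slice(490,545))]=1; r&=w
    ys,xs=np.nonzero(r); print(c,"red centroid",xs.mean(),ys.mean(),"bbox",xs.min(),xs.max(),ys.min(),ys.max())
    R,t=RD,TD
    for sc in(.3,.4,.5):
        a=.7-sc; Q=Ro.from_euler('z',a).as_matrix(); R=RD; 
        wing=(box(-31,31,-7,7,28,58)@Q.T+[95,0,0]); base=np.array([[95+25*np.cos(v),25*np.sin(v),z] for v in np.linspace(0,6.28,30) for z in(16,28)])
        m=hull(c,wing)|hull(c,base); p=np.argwhere(m)[:,::-1]/4-.5; print(sc,p.mean(0).round(2),p.min(0),p.max(0), m.sum()/16, r.sum())
E
python3 m2.py
```

```text
hull [126.56 302.02] 194.25
minus block [127.35 304.95] 100.375
90 40 [129.8 303.8] 115
90 60 [128.4 304.8] 79
110 40 [129.  303.9] 97
110 60 [128.3 304.6] 75
130 40 [128.7 304.2] 82
130 60 [128.3 304.5] 72
[[ 41  53   9   9  23  26  12   9   0  32  71  32  37  15   9  15   8]
 [ 14  20  10  44  22  26   5  23   5  76  94  36  23  21  15  23  53]
 [ 21  49  38   8  23  31  17   5  18  83  76  36  57  72  15  39   8]
 [ 18  15  46  16  23   9  18   6  39  50  85  75 101  92  85  20   0]
 [ 18  28  33  20   9  32  21  28  87 114 157 130 167 111  15  51  47]
 [  9  23   0  17  18  29  45 122 160 162 177 132 132 108  18   0  41]
 [ 33  49  28  66   9  38  81 143 161 201 170 138 106  92  50   0  39]
 [ 49   8  22  43  48  44 115 179 192 188 175 161 118  97   8  25   6]
 [ 38  27  31  51  54  64 160 181 195 191 161 102  66  15   6  20   0]
 [ 34  38  36  32   9  55 195 189 179 194 192 101  37  30   9   4   4]
 [ 26  38  25  55  11  85 190 193 198 191 140  74   6  14  13   8  11]
 [ 15  53  27  40  31 118 219 192 207 161 105  17   4  12  15   7  19]
 [ 24  35  44  29  29 109 186 199 138 109
[... 254 characters left out ...]
45  15  18  35  17  12  19  21  30  22  30  25  26  19  26]
 [ 40  15  57  31  46  26  26  28  23  27  30  30  24  28  31  28  18]]
[ 449.50983028  -66.84643692 1091.705476  ]
top red centroid 127.88155339805826 222.83106796116505 bbox 111 139 209 240
0.3 [127.25 220.46] [107.75 205.5 ] [142.25 240.25] 782.3125 515
0.4 [127.32 220.61] [108.75 205.25] [142. 241.] 781.75 515
0.5 [127.33 220.73] [110.   204.75] [142.  241.5] 779.75 515
scene red centroid 515.2509433962264 306.1943396226415 bbox 502 531 287 321
0.3 [515.91 306.79] [501. 287.] [533.75 323.  ] 869.8125 530
0.4 [515.77 306.87] [501.   286.75] [532.75 323.  ] 833.875 530
0.5 [515.66 306.99] [501.   286.75] [531.5 323. ] 799.9375 530
```

>>> apply_moves(increments=[[[-0.2, -0.2, 0.3, 0, 2.2, 8, 0.7], [0, 0, 0, 0, 0, 8, 0.7], [0, 0, 0, 0, 0, 6, 0.7], [0, 0, 0, 0, 0, 5, 0.7], [0, 0, 0, 0, 0, 3, 0.7], [0, 0, 0, 0, 0, 0, 0.7]]])

```text
time_s: 9.25
position: [507.3, 309.2, 89.8]
tcp_rot: [-3.141, 0.521, -2.819]
contact_force: [0.8, -0.2, -2.3]
gripper_width: 43.2
gripper_force: 42.8
```

>>> apply_moves(increments=[[[0, 0, 0, 0, 0, 2, 0.7], [0, 0, 0, 0, 0, 2, 0.7], [0, 0, 0, 0, 0, 0, 0.7]]])

```text
time_s: 9.55
position: [509.3, 310.0, 86.9]
tcp_rot: [-3.141, 0.522, -2.819]
contact_force: [0.0, 0.4, -2.9]
gripper_width: 43.4
gripper_force: 42.8
```

```bash
cat > d.py <<'E'
from p import *
s=ctrl.sense(); C=Ro.from_euler('xyz',s["tcp_rot"]).as_matrix()
print("t",s["time_s"],"deck pos",(RD.T@(s["position"]-TD)).round(1),"rot err deg",np.degrees(Ro.from_matrix((RD@FL).T@C).as_rotvec()).round(2),"F deck",(RD.T@s["contact_force"]).round(1),"T",(RD.T@s["torque"]).round(2),"w",round(s["gripper_width"],1),"j",s["joints"].round(2))
E
python3 d.py
```

```text
t 9.55 deck pos [ 7.3 56.8 17.6] rot err deg [-0.    0.1  -0.09] F deck [-1.3  0.4 -2.6] T [ 0.09  0.72 -0.05] w 43.4 j [ 0.46  0.29 -0.81 -0.04 -0.07  0.12]
```

It's below the guide tops with no contact. I'll lower it onto the deck and push downhill.

>>> apply_moves(increments=[[[0, 0, 0, 0, 0, 3, 0.7], [0, 0, 0, 0, 0, 3, 0.7], [0, 0, 0, 0, 0, 1.5, 0.7], [0, 0, 0, 0, 0, 0, 0.7]]])

```text
time_s: 9.95
position: [512.7, 311.1, 80.5]
tcp_rot: [-3.141, 0.522, -2.819]
contact_force: [-4.0, -1.4, 1.2]
gripper_width: 43.1
gripper_force: 43.3
```

```bash
python3 d.py
```

```text
t 9.95 deck pos [ 7.2 56.8 10.2] rot err deg [-0.    0.1  -0.09] F deck [-3.1 -0.1  3.2] T [ 0.04  0.77 -0.  ] w 43.1 j [ 0.46  0.31 -0.8  -0.06 -0.07  0.12]
```

Touching the deck. Now slide downhill until the shoulders stop it.

>>> apply_moves(increments=[[[0, 0, 0, 2, 0, 0, 0.7], [0, 0, 0, 2, 0, 0, 0.7], [0, 0, 0, 2, 0, 0, 0.7], [0, 0, 0, 0, 0, 0, 0.7]]], force=30)

```text
time_s: 10.35
position: [507.8, 309.6, 77.5]
tcp_rot: [-3.141, 0.522, -2.819]
contact_force: [-2.0, -0.2, 3.0]
gripper_width: 43.1
gripper_force: 43.3
```

```bash
python3 d.py
```

```text
t 10.35 deck pos [ 1.3 56.9 10.2] rot err deg [-0.01  0.08 -0.09] F deck [-0.2  0.4  3.6] T [ 0.13  0.3  -0.05] w 43.1 j [ 0.46  0.31 -0.82 -0.07 -0.07  0.12]
```

>>> apply_moves(increments=[[[0, 0, 0, 1, 0, 0, 0.7], [0, 0, 0, 1, 0, 0, 0.7], [0, 0, 0, 1, 0, 0, 0.7], [0, 0, 0, 0, 0, 0, 0.7]]])

```text
time_s: 10.75
position: [506.4, 309.1, 76.6]
tcp_rot: [-3.141, 0.524, -2.82]
contact_force: [4.7, 1.6, 2.0]
gripper_width: 43.4
gripper_force: 42.9
```

```bash
python3 d.py
```

```text
t 10.75 deck pos [-0.4 56.9 10.2] rot err deg [-0.01 -0.02 -0.09] F deck [ 5.3  0.1 -0.7] T [ 0.06 -0.53  0.1 ] w 43.4 j [ 0.46  0.3  -0.83 -0.08 -0.07  0.12]
```

>>> apply_moves(increments=[[[0, 0, 0, 1, 0, 0, 0.7], [0, 0, 0, 1, 0, 0, 0.7], [0, 0, 0, 0, 0, 0, 0.7], [0, 0, 0, 0, 0, 0, 0.7]]])

```text
time_s: 11.15
position: [506.3, 309.1, 76.8]
tcp_rot: [-3.141, 0.527, -2.82]
contact_force: [8.0, 1.4, 3.3]
gripper_width: 43.3
gripper_force: 42.9
```

```bash
python3 d.py
```

```text
t 11.15 deck pos [-0.4 56.9 10.4] rot err deg [-0.01 -0.19 -0.07] F deck [ 8.7 -1.2 -1.2] T [-0.01 -1.43  0.22] w 43.3 j [ 0.46  0.3  -0.83 -0.09 -0.07  0.12]
```

The pack has stopped against the shoulders and is home. Release and retreat along the deck normal.

>>> apply_moves(increments=[[[0, 0, 0, -1.5, 0, 0, 0.7], [0, 0, 0, 0, 0, 0, 0.2], [0, 0, 0, 0, 0, 0, 0.2], [0, 0, 0, 0, 0, 0, 0.2], [0, 0, 0, 0, 0, -15, 0.2], [0, 0, 0, 0, 0, -40, 0.2], [0, 0, 0, 0, 0, -45, 0.2], [0, 0, 0, 0, 0, -45, 0.2], [0, 0, 0, 0, 0, 0, 0]]])

```text
time_s: 12.05
position: [436.2, 286.3, 206.4]
tcp_rot: [3.141, 0.528, -2.819]
contact_force: [0.9, -0.1, -0.5]
gripper_width: 80.5
gripper_force: 0.0
```

```bash
python3 -c "
from p import *
plan(np.array([489.5,-255,160]),down(np.pi-.015))
s=ctrl.sense();C=Ro.from_euler('xyz',s['tcp_rot']).as_matrix();F=down(D[2]-np.pi)
print('tilt back',np.degrees(Ro.from_matrix(C.T@F).as_rotvec()),'shift flat',F.T@(np.array([489.5,-255,200])-s['position']))
"
```

```text
t 12.05 pos [436.2 286.3 206.4] turn [ 5.1 30.  18.9] shift before turn [ 127.8 -530.3  -21.1] after turn [ -61.4 -540.4   46.4] F [ 0.9 -0.1 -0.5] w 80.5 j [ 0.49 -0.05 -0.79  0.3  -0.09  0.15]
tilt back [ 0.0555329  30.2651948   0.11585007] shift flat [ 119.85956398 -530.52409879    6.373775  ]
```

>>> apply_moves(increments=[[[0, 7.56, 0, 0, 0, 0, 0], [0, 7.56, 0, 0, 0, 0, 0], [0, 7.56, 0, 0, 0, 0, 0], [0, 7.56, 0, 0, 0, 0, 0], [0, 0, 0, 10, -44.2, 0, 0], [0, 0, 0, 10, -44.2, 0, 0], [0, 0, 0, 10, -44.2, 0, 0], [0, 0, 0, 10, -44.2, 0, 0], [0, 0, 0, 10, -44.2, 0, 0], [0, 0, 0, 10, -44.2, 0, 0], [0, 0, 0, 10, -44.2, 0, 0], [0, 0, 0, 10, -44.2, 0, 0]]])

```text
time_s: 13.25
position: [471.8, -76.8, 201.1]
tcp_rot: [3.141, -0.007, -2.82]
contact_force: [0.5, 0.8, -0.5]
gripper_width: 85.3
gripper_force: 0.0
```

>>> apply_moves(increments=[[[0, 0, 0, 10, -44.2, 0, 0], [0, 0, 0, 10, -44.2, 0, 0], [0, 0, 0, 10, -44.2, 0, 0], [0, 0, 0, 10, -44.2, 0, 0], [0, 0, 6.4, 0, 0, 0, 0], [0, 0, 6.4, 0, 0, 0, 0], [0, 0, 6.4, 0, 0, 0, 0], [0, 0, 0, 0, 0, 0, 0]]])

```text
time_s: 14.05
position: [489.8, -255.3, 201.2]
tcp_rot: [-3.14, -0.007, 3.126]
contact_force: [-0.5, -0.5, 0.3]
gripper_width: 85.4
gripper_force: 0.0
```

```bash
python3 -c "
from p import *
plan(np.array([489.5,-255,9]),down(np.pi-.015))"
```

```text
t 14.05 pos [ 489.8 -255.3  201.2] turn [-0.1 -0.4 -0. ] shift before turn [ -1.    0.6 192.2] after turn [  0.3   0.3 192.2] F [-0.5 -0.5  0.3] w 85.4 j [-0.61  0.36 -0.13  1.08 -0.01 -0.59]
```

>>> apply_moves(increments=[[[0, -0.4, 0, 0, 0, 40, 0], [0, 0, 0, 0, 0, 40, 0], [0, 0, 0, 0, 0, 40, 0], [0, 0, 0, 0, 0, 35, 0], [0, 0, 0, 0, 0, 25, 0], [0, 0, 0, 0, 0, 12, 0], [0, 0, 0, 0, 0, 0, 0.7], [0, 0, 0, 0, 0, 0, 0.7], [0, 0, 0, 0, 0, 0, 0.7], [0, 0, 0, 0, 0, 0, 0.7], [0, 0, 0, 0, 0, 0, 0.7], [0, 0, 0, 0, 0, 0, 0.7]]], force=40)

```text
time_s: 15.25
position: [491.3, -256.5, 12.0]
tcp_rot: [-3.138, 0.004, 3.129]
contact_force: [0.0, 0.9, 7.6]
gripper_width: 43.4
gripper_force: 42.2
```

>>> apply_moves(increments=[[[0, 0, 0, 0, 0, -30, 0.7], [0, 0, 0, 0, 0, -45, 0.7], [0, 0, 0, 0, 0, -45, 0.7], [0, 0, 0, 0, 0, -45, 0.7], [0, 0, 0, 0, 0, -25, 0.7], [0, 0, -6.4, 0, 0, 0, 0.7], [0, 0, -6.4, 0, 0, 0, 0.7], [0, 0, -6.4, 0, 0, 0, 0.7], [0, 0, 0, 0, 0, 0, 0.7]]])

```text
time_s: 16.15
position: [489.9, -255.4, 201.0]
tcp_rot: [-3.138, 0.001, -2.818]
contact_force: [0.4, 0.1, -1.7]
gripper_width: 43.3
gripper_force: 41.9
```

```bash
python3 -c "
from p import *
plan(*deckpose(8,-53,90))"
```

```text
t 16.15 pos [ 489.9 -255.4  201. ] turn [ -0.2 -29.9   0.2] shift before turn [-162.1  420.3   49.7] after turn [-113.7  420.6  124.6] F [ 0.4  0.1 -1.7] w 43.3 j [-0.61  0.36 -0.14  1.07 -0.   -0.94]
```

>>> apply_moves(increments=[[[0, 0, 0, -13.5, 35, -3, 0.7], [0, 0, 0, -13.5, 35, -3, 0.7], [0, 0, 0, -13.5, 35, -3, 0.7], [0, 0, 0, -13.5, 35, -3, 0.7], [0, 0, 0, -13.5, 35, 0, 0.7], [0, 0, 0, -13.5, 35, 0, 0.7], [0, 0, 0, -13.5, 35, 0, 0.7], [0, 0, 0, -13.5, 35, 0, 0.7], [0, 0, 0, -13.5, 35, 0, 0.7], [0, 0, 0, -13.5, 35, 0, 0.7], [0, 0, 0, -13.5, 35, 0, 0.7], [0, 0, 0, -13.5, 35, 0, 0.7]]])

```text
time_s: 17.35
position: [510.6, 195.9, 211.7]
tcp_rot: [-3.138, 0.001, -2.823]
contact_force: [0.0, 1.0, -1.7]
gripper_width: 43.0
gripper_force: 42.0
```

>>> apply_moves(increments=[[[0, -7.5, 0, 0, 0, 0, 0.7], [0, -7.5, 0, 0, 0, 0, 0.7], [0, -7.5, 0, 0, 0, 0, 0.7], [0, -7.5, 0, 0, 0, 0, 0.7], [0, 0, 0, 0, 0, 0, 0.7]]])

```text
time_s: 17.85
position: [502.3, 192.8, 205.4]
tcp_rot: [-3.141, 0.516, -2.822]
contact_force: [-2.0, -0.6, -2.5]
gripper_width: 43.0
gripper_force: 42.1
```

```bash
python3 -c "
from p import *
plan(*deckpose(8,-53.1,50))"
```

```text
t 17.85 pos [502.3 192.8 205.4] turn [-0.  -0.4 -0. ] shift before turn [20.2 -0.8 92.1] after turn [20.9 -0.9 91.9] F [-2.  -0.6 -2.5] w 43.0 j [ 0.19 -0.02 -0.77  0.32  0.06 -0.11]
```

>>> apply_moves(increments=[[[0, -0.4, 0, 7, -0.3, 30, 0.7], [0, 0, 0, 7, -0.3, 30, 0.7], [0, 0, 0, 6.5, -0.3, 32, 0.7], [0, 0, 0, 0, 0, 0, 0.7], [0, 0, 0, 0, 0, 0, 0.7]]])

```text
time_s: 18.35
position: [538.4, 202.3, 121.4]
tcp_rot: [-3.139, 0.528, -2.82]
contact_force: [-0.6, -0.1, -1.7]
gripper_width: 43.3
gripper_force: 42.1
```

```bash
python3 d.py
```

```text
t 18.35 deck pos [ 19.2 -54.6  50.6] rot err deg [ 0.1  -0.28 -0.06] F deck [-1.4  0.1 -1.1] T [ 0.02  0.73 -0.02] w 43.3 j [ 0.2   0.18 -0.83  0.03  0.06 -0.11]
```

>>> apply_moves(increments=[[[0, 0.2, 0, 5.5, 0.8, 0, 0.7], [0, 0, 0, 5.5, 0.8, 4, 0.7], [0, 0, 0, 0, 0, 8, 0.7], [0, 0, 0, 0, 0, 8, 0.7], [0, 0, 0, 0, 0, 2, 0.7], [0, 0, 0, 0, 0, 0, 0.7], [0, 0, 0, 0, 0, 0, 0.7]]])

```text
time_s: 19.05
position: [539.5, 204.3, 96.9]
tcp_rot: [-3.138, 0.527, -2.818]
contact_force: [-0.0, -1.3, -2.1]
gripper_width: 43.1
gripper_force: 42.2
```

```bash
python3 d.py
```

```text
t 19.05 deck pos [  8.3 -53.   28.5] rot err deg [ 0.11 -0.22 -0.16] F deck [-1.4 -1.2 -1.6] T [-0.06  0.72  0.07] w 43.1 j [ 0.2   0.23 -0.86 -0.04  0.06 -0.1 ]
```

>>> apply_moves(increments=[[[0, 0, 0, 0, 0, 3, 0.7], [0, 0, 0, 0, 0, 3, 0.7], [0, 0, 0, 0, 0, 3, 0.7], [0, 0, 0, 0, 0, 2, 0.7], [0, 0, 0, 0, 0, 0, 0.7]]])

```text
time_s: 19.55
position: [544.7, 205.9, 87.1]
tcp_rot: [-3.138, 0.527, -2.818]
contact_force: [0.4, 0.1, -1.6]
gripper_width: 43.4
gripper_force: 42.2
```

```bash
python3 d.py
```

```text
t 19.55 deck pos [  8.2 -53.   17.3] rot err deg [ 0.11 -0.21 -0.15] F deck [-0.4 -0.  -1.6] T [-0.02  0.73 -0.02] w 43.4 j [ 0.2   0.26 -0.86 -0.07  0.06 -0.1 ]
```

>>> apply_moves(increments=[[[0, 0, 0, 0, 0, 2, 0.7], [0, 0, 0, 0, 0, 2, 0.7], [0, 0, 0, 0, 0, 1, 0.7], [0, 0, 0, 0, 0, 0, 0.7]]])

```text
time_s: 19.95
position: [547.1, 206.8, 83.2]
tcp_rot: [-3.138, 0.528, -2.818]
contact_force: [-2.1, -1.0, 2.0]
gripper_width: 43.0
gripper_force: 42.6
```

```bash
python3 d.py
```

```text
t 19.95 deck pos [  8.4 -53.   12.7] rot err deg [ 0.11 -0.24 -0.16] F deck [-1.  -0.3  2.9] T [-0.04  0.86  0.01] w 43.0 j [ 0.21  0.27 -0.86 -0.08  0.06 -0.1 ]
```

Inside the guides and on the deck. Push downhill.

>>> apply_moves(increments=[[[0, 0, 0, 2, 0, 0, 0.7], [0, 0, 0, 2, 0, 0, 0.7], [0, 0, 0, 2, 0, 0.3, 0.7], [0, 0, 0, 1.5, 0, 0, 0.7], [0, 0, 0, 1, 0, 0, 0.7], [0, 0, 0, 1, 0, 0, 0.7], [0, 0, 0, 0, 0, 0, 0.7]]], force=30)

```text
time_s: 20.65
position: [541.0, 204.5, 79.5]
tcp_rot: [-3.138, 0.531, -2.818]
contact_force: [-1.2, 0.0, 7.9]
gripper_width: 43.2
gripper_force: 43.2
```

```bash
python3 d.py
```

```text
t 20.65 deck pos [  1.  -53.2  12.7] rot err deg [ 0.12 -0.45 -0.17] F deck [3.  0.4 7.4] T [-0.01 -0.05  0.01] w 43.2 j [ 0.2   0.27 -0.88 -0.11  0.06 -0.1 ]
```

>>> apply_moves(increments=[[[0, 0, 0, 1, 0, 0, 0.7], [0, 0, 0, 1, 0, 0, 0.7], [0, 0, 0, 0, 0, 0, 0.7], [0, 0, 0, 0, 0, 0, 0.7]]])

```text
time_s: 21.05
position: [539.7, 204.0, 78.7]
tcp_rot: [-3.138, 0.532, -2.818]
contact_force: [0.8, 0.2, 9.1]
gripper_width: 43.1
gripper_force: 43.2
```

```bash
python3 d.py
```

```text
t 21.05 deck pos [ -0.6 -53.3  12.7] rot err deg [ 0.13 -0.48 -0.17] F deck [ 5.3 -0.1  7.5] T [-0.01 -0.19 -0.01] w 43.1 j [ 0.2   0.27 -0.89 -0.11  0.06 -0.1 ]
```

>>> apply_moves(increments=[[[0, 0, 0, 1, 0, 0, 0.7], [0, 0, 0, 1, 0, 0, 0.7], [0, 0, 0, 1, 0, 0, 0.7], [0, 0, 0, 0, 0, 0, 0.7]]])

```text
time_s: 21.45
position: [539.6, 204.0, 78.9]
tcp_rot: [-3.138, 0.537, -2.818]
contact_force: [7.1, 3.3, 9.6]
gripper_width: 43.3
gripper_force: 42.9
```

```bash
python3 d.py
```

```text
t 21.45 deck pos [ -0.7 -53.3  12.9] rot err deg [ 0.11 -0.75 -0.18] F deck [11.5  0.9  4.4] T [ 0.17 -1.32 -0.19] w 43.3 j [ 0.2   0.27 -0.89 -0.12  0.06 -0.11]
```

>>> apply_moves(increments=[[[0, 0, 0, 1, 0, 0, 0.7], [0, 0, 0, 1, 0, 0, 0.7], [0, 0, 0, 0, 0, 0, 0.7]]])

```text
time_s: 21.75
position: [539.5, 204.0, 79.0]
tcp_rot: [-3.138, 0.54, -2.817]
contact_force: [9.7, 4.9, 10.3]
gripper_width: 42.9
gripper_force: 42.8
```

```bash
python3 d.py
```

```text
t 21.75 deck pos [ -0.7 -53.3  13.1] rot err deg [ 0.1  -0.93 -0.19] F deck [14.4  1.6  3.6] T [ 0.32 -2.08 -0.23] w 42.9 j [ 0.2   0.27 -0.9  -0.13  0.06 -0.11]
```

>>> apply_moves(increments=[[[0, 0, 0, -4, 0, 0, 0.7], [0, 0, 0, 0, 0, 0, 0.2], [0, 0, 0, 0, 0, 0, 0.2], [0, 0, 0, 0, 0, 0, 0.2], [0, 0, 0, 0, 0, -15, 0.2], [0, 0, 0, 0, 0, -40, 0.2], [0, 0, 0, 0, 0, -45, 0.2], [0, 0, 0, 0, 0, -30, 0.2], [0, 0, 0, 0, 0, 0, 0.2], [0, 0, 0, 0, 0, 0, 0.2]]])

```text
time_s: 22.75
position: [475.0, 183.0, 189.2]
tcp_rot: [-3.138, 0.529, -2.818]
contact_force: [-0.4, 0.2, -0.6]
gripper_width: 68.0
gripper_force: 0.0
```

```bash
python3 d.py; python3 -c "
from p import *
plan(*deckpose(95,1.5,100,.32))
im=ctrl.capture('scene')[235:345,420:600,::-1]; im2=ctrl.capture('top')[180:325,55:230,::-1]
F=lambda i:np.clip(cv2.resize(i,None,fx=4,fy=4,interpolation=2)*1.5,0,255).astype(np.uint8)
cv2.imwrite('pics/k1.png',F(im))"
```

```text
t 22.75 deck pos [ -4.3 -52.9 142.5] rot err deg [ 0.12 -0.32 -0.16] F deck [-0.6  0.3 -0.4] T [ 0.01  0.47 -0.05] w 68.0 j [ 0.18 -0.07 -0.86  0.25  0.07 -0.12]
t 22.75 pos [475.  183.  189.2] turn [ -0.2   0.3 -18.2] shift before turn [-99.2  54.2  42.9] after turn [-111.4   20.4   42.5] F [-0.4  0.2 -0.6] w 68.0 j [ 0.18 -0.07 -0.86  0.25  0.07 -0.12]
```

View pics/k1.png

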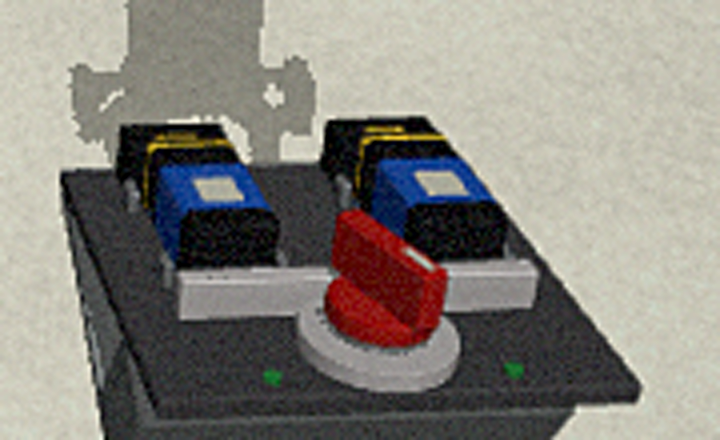

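Both packs sit flat in their bays with noses in the sockets (scene crop (185,195) and (440,190)). The knob wing is free at (390,265). Next, the knob.

>>> apply_moves(increments=[[[0, 0, 0, -33, 18, 0, 0.2], [0, 0, 0, -33, 18, 0, 0.2], [0, 0, 0, -33, 18, 0, 0.2], [0, 0, -6.1, 0, 0, 0, 0.2], [0, 0, -6.1, 0, 0, 0, 0.2], [0, 0.3, -6, 0, 0, 20, 0.2], [0, 0, 0, 0, 0, 20, 0.2], [0, 0, 0, 0, 0, 0, 0.2], [0, 0, 0, 0, 0, 0, 0.2]]])

```text
time_s: 23.75
position: [557.2, 267.4, 202.2]
tcp_rot: [-2.961, 0.49, -2.457]
contact_force: [0.4, 0.9, 1.3]
gripper_width: 68.7
gripper_force: 0.0
```

```bash
python3 d.py; python3 -c "
from p import *
plan(*deckpose(95,1.5,33,.32))"
```

```text
t 23.75 deck pos [ 92.8   1.3 101.4] rot err deg [  0.15   0.27 -18.34] F deck [1.2 0.7 0.8] T [0.02 0.5  0.  ] w 68.7 j [ 0.33  0.14 -0.6   0.31 -0.01 -0.31]
t 23.75 pos [557.2 267.4 202.2] turn [-0.1 -0.3  0. ] shift before turn [-2.5 -0.4 68.4] after turn [-2.2 -0.5 68.4] F [0.4 0.9 1.3] w 68.7 j [ 0.33  0.14 -0.6   0.31 -0.01 -0.31]
```

>>> apply_moves(increments=[[[0, 0, 0, -2.3, 0, 20, 0.2], [0, 0, 0, 0, 0, 20, 0.2], [0, 0, 0, 0, 0, 15, 0.2], [0, 0, 0, 0, 0, 8, 0.2], [0, 0, 0, 0, 0, 4, 0.2], [0, 0, 0, 0, 0, 0, 0.2]]], force=60)

```text
time_s: 24.35
position: [591.3, 279.2, 147.1]
tcp_rot: [-2.959, 0.493, -2.456]
contact_force: [0.4, 1.2, 0.2]
gripper_width: 68.3
gripper_force: 0.0
```

```bash
python3 d.py
```

```text
t 24.35 deck pos [96.5  1.9 35.7] rot err deg [  0.18   0.09 -18.35] F deck [ 0.7  1.  -0.2] T [0.02 0.51 0.01] w 68.3 j [ 0.33  0.27 -0.61  0.17 -0.01 -0.31]
```

>>> apply_moves(increments=[[[0, 0, 0, 0, 0, 0, 0.5], [0, 0, 0, 0, 0, 0, 0.65], [0, 0, 0, 0, 0, 0, 0.8], [0, 0, 0, 0, 0, 0, 0.95], [0, 0, 0, 0, 0, 0, 0.95], [0, 0, 0, 0, 0, 0, 0.95]]])

```text
time_s: 24.95
position: [591.3, 279.3, 147.6]
tcp_rot: [-2.959, 0.493, -2.456]
contact_force: [-3.1, -0.9, 5.6]
gripper_width: 12.8
gripper_force: 59.2
```

```bash
python3 d.py
```

```text
t 24.95 deck pos [96.8  1.9 36.1] rot err deg [  0.19   0.05 -18.35] F deck [0.  0.1 6.5] T [-0.01  0.68 -0.02] w 12.8 j [ 0.33  0.27 -0.61  0.17 -0.01 -0.31]
```

>>> apply_moves(increments=[[[0, 0, 6, 0, 0, 0, 0.95], [0, 0, 6, 0, 0, 0, 0.95], [0, 0, 6, 0, 0, 0, 0.95], [0, 0, 6, 0, 0, 0, 0.95], [0, 0, 0, 0, 0, 0, 0.95]]], force=90)

```text
time_s: 25.45
position: [591.7, 278.2, 147.7]
tcp_rot: [3.088, 0.521, -2.94]
contact_force: [-4.2, -6.0, 6.4]
gripper_width: 12.1
gripper_force: 90.8
```

```bash
python3 d.py
```

```text
t 25.45 deck pos [96.9  0.7 36.1] rot err deg [ 0.33 -0.01  5.89] F deck [-1.9 -4.3  8.5] T [-0.98  0.76 -0.04] w 12.1 j [ 0.33  0.27 -0.61  0.17 -0.01  0.11]
```

>>> apply_moves(increments=[[[0, 0, 4, 0, 0, 0, 0.95], [0, 0, 4, 0, 0, 0, 0.95], [0, 0, 4, 0, 0, 0, 0.95], [0, 0, 0, 0, 0, 0, 0.95]]])

```text
time_s: 25.85
position: [591.8, 277.7, 147.7]
tcp_rot: [2.973, 0.498, 3.106]
contact_force: [-2.5, -7.9, 7.1]
gripper_width: 12.1
gripper_force: 90.9
```

```bash
python3 d.py
```

```text
t 25.85 deck pos [96.8  0.2 36.1] rot err deg [ 0.39 -0.04 17.82] F deck [-0.7 -6.7  8.6] T [-1.52  0.82 -0.01] w 12.1 j [ 0.33  0.27 -0.61  0.17 -0.01  0.32]
```

>>> apply_moves(increments=[[[0, 0, 4, 0, 0, 0, 0.95], [0, 0, 4, 0, 0, 0, 0.95], [0, 0, 4, 0, 0, 0, 0.95], [0, 0, 0, 0, 0, 0, 0.95]]])

```text
time_s: 26.25
position: [591.8, 277.1, 147.6]
tcp_rot: [2.869, 0.452, 2.876]
contact_force: [-3.8, -10.0, 8.3]
gripper_width: 12.1
gripper_force: 91.1
```

```bash
python3 d.py
```

```text
t 26.25 deck pos [96.6 -0.3 36.1] rot err deg [ 0.45 -0.08 29.84] F deck [-1.6 -8.3 10.6] T [-1.94  0.99 -0.03] w 12.1 j [ 0.33  0.27 -0.61  0.17 -0.01  0.53]
```

>>> apply_moves(increments=[[[0, 0, 4, 0, 0.5, 0, 0.95], [0, 0, 4, 0, 0.5, 0, 0.95], [0, 0, 4, 0, 0, 0, 0.95], [0, 0, 4, 0, 0, 0, 0.95], [0, 0, 0, 0, 0, 0, 0.95]]])

```text
time_s: 26.75
position: [591.6, 276.6, 147.3]
tcp_rot: [2.757, 0.361, 2.587]
contact_force: [-5.3, -17.3, 10.1]
gripper_width: 12.1
gripper_force: 91.6
```

```bash
python3 d.py; python3 -c "
from p import *
im=ctrl.capture('scene')[225:345,420:600,::-1]
F=lambda i:np.clip(cv2.resize(i,None,fx=4,fy=4,interpolation=2)*1.5,0,255).astype(np.uint8)
cv2.imwrite('pics/k2.png',F(im))"
```

```text
t 26.75 deck pos [96.1 -0.8 36.1] rot err deg [ 0.63 -0.12 45.87] F deck [ -4.  -14.8  13.9] T [-3.2  1.6 -0. ] w 12.1 j [ 0.33  0.27 -0.61  0.17 -0.02  0.81]
```

View pics/k2.png

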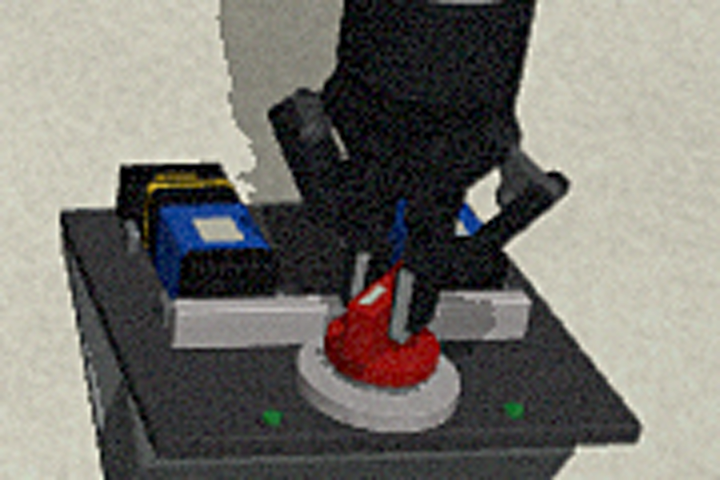

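The bar is now against the packs, and the wing stands 46° clockwise of deck x, so screw plus clutch is about 1.5. Release and withdraw.

>>> apply_moves(increments=[[[0, 0, 0, 0, 0, 0, 0.6], [0, 0, 0, 0, 0, 0, 0.5], [0, 0, 0, 0, 0, 0, 0.5], [0, 0, 0, 0, 0, -8, 0.5], [0, 0, 0, 0, 0, -20, 0.5], [0, 0, 0, 0, 0, -40, 0.5], [0, 0, 0, 0, 0, -45, 0.5], [0, 0, 0, 0, 0, -45, 0.5], [0, 0, 0, 0, 0, 0, 0.5], [0, 0, 0, 0, 0, 0, 0.5]]])

```text
time_s: 27.8
position: [516.5, 256.2, 286.1]
tcp_rot: [2.75, 0.361, 2.593]
contact_force: [0.3, -0.3, -0.8]
gripper_width: 43.2
gripper_force: 0.0
```

```bash
python3 d.py; python3 - <<'E'
from p import *
F=lambda i:np.clip(cv2.resize(i,None,fx=4,fy=4,interpolation=2)*1.5,0,255).astype(np.uint8)
x0,y0=420,235
im=F(ctrl.capture('scene')[y0:345,x0:600,::-1])
def pl(X,col):
    p=(proj('scene',np.array(X,float)@RD.T+TD)-[x0,y0]+.5)*4; cv2.polylines(im,[p.round().astype(np.int32)],True,col,1)
for sc,col in((1.,(255,255,0)),(.8,(0,128,255))):
    x=61.5-14*sc; pl([[x,85,22],[x,-85,22],[x+12,-85,22],[x+12,85,22]],col)
for a,col in((-.8,(255,255,0)),(-.45,(0,255,0))):
    e=np.array([np.cos(a),np.sin(a),0]);q=np.array([-e[1],e[0],0]);k=np.array([95,0,58]); pl([k+31*e+7*q,k+31*e-7*q,k-31*e-7*q,k-31*e+7*q],col)
cv2.imwrite('pics/k3.png',im)
E
```

```text
t 27.8 deck pos [ 98.2   3.5 195.1] rot err deg [ 0.11 -0.19 45.62] F deck [-0.2 -0.4 -0.7] T [-0.03  0.5  -0.02] w 43.2 j [ 0.34 -0.03 -0.54  0.53 -0.01  0.81]
```

View pics/k3.png

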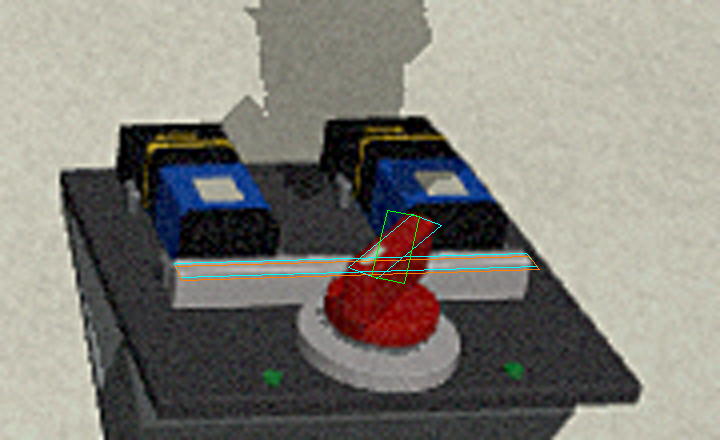

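The bar matches the closed outline (screw 1.0), the wing matches −0.8 rad (about 0.5 rad of clutch slip), both packs are still home, and the gripper is clear. Handing in.

```bash
python3 -c "
from bench import ctrl
print(ctrl.finish_job())"
```

```text
the job is handed in; nothing more can be done
None
```

Job handed in at about 28 s: both packs are home in their bays, and the clamp bar is closed with about 0.5 rad of clutch slip by my camera and wrist-angle readings (0.15 needed). The gripper is clear, and the bottle, phone, power bank and radio were not touched.

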